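Fit the batteries in the data logger

ROBOT

A 7-joint arm with a two-finger parallel gripper is mounted at the origin on a cart in front of the work surface, level with it; the furniture and walls round the work are solid. World frame = base frame: x ahead of the robot, y to its left, z up, the work surface at z = 0. Lengths are in m, angles in rad, forces in N, time in s.
With the tool pointing down it reaches from about 0.4 to 0.85 m from the base axis. Payload 4.5 kg.
Tool frame: the origin (TCP) lies on the centre line of the jaws, within the pads' length; the fingertips stand 8 mm ahead of it and the grasp point (between the pads) lies 11 mm behind it; z points along the fingers, x is the direction in which the jaws open and shut, and the axes are right-handed (so a half turn about z gives the same grasp; the last joint's range is limited). The gripper opens to 88 mm and grips with 3 to 60 N. Pads are 18 mm wide; open, the fingers measure 123 mm over their backs; the gripper's body (75 mm by 187 mm) begins 45 mm behind the grasp point.
Start: joints at [1.336, 0.689, -0.195, 1.565, 0.157, 0.902, -0.215], TCP at [0.166, -0.603, 0.247] pointing down, gripper open.
Joint ranges: [-3.01, 3.01], [-0.46, 2.08], [-1.47, 1.51], [0.13, 2.56], [-1, 4.14], [0.04, 2.09], [-2.66, 2.66]. Speed limits (rad/s): [2.57, 2.57, 3.14, 3.14, 3.14, 3.14, 3.14].

INTERFACE

Orientations are given as a unit quaternion [x, y, z, w].
In Python, from plant import r gives the robot as it stands.
- The arm moves only by the shell command python3 -m pendant 'ROWS' [FORCE]. ROWS is JSON, a list of rows, each a list of 3 entries, a list of its own where there are three numbers: the turn, a rotation vector about the tool's x, y, z in rad, then the shift along the tool's x, y, z in m, then the opening, from 0 (shut) to 1 (fully open). In form: [[[wx, wy, wz], [tx, ty, tz], claw], ...]. A call has 1 to 10 rows; each row is the pose to reach, as a shift and turn from the pose commanded when the call began, along the tool's axes at that moment; what a row does not reach only later rows make up. A row lasts 1/10 s, in which the tool goes at most 50 mm and 8.59 degrees, less where a joint would pass 70% of its speed; a pose out of reach is approached as far as the arm can. A call with a gripper value outside its range is refused whole. The fingers move at their own pace and stop on an object; FORCE is the grip in N (left out, the last holds). Time passes only in rows, so rows that repeat a pose let the fingers close. It gives the time, the measured TCP pose, the force and the opening at its end, in the units of the state.
- r.get_state(): the state, without advancing time (a new reading comes with each control period).
- r.snapshot(name): name is "scene" or "top" or "wrist"; returns a dict with "image" (384x512x3 uint8, red, green, blue), "mtx" (3x3 intrinsics, pixels), "R" (3x3) and "t" (3): a world point X has camera coordinates R X + t; the wrist camera has in their place "T_tool_cam" (4x4, takes a point from camera to tool coordinates, whose origin is the TCP and whose axes are the tool frame's). Camera axes: x right, y down, z forward; pixel columns grow to the right and rows downward; lengths in m; the calibration is good to about 2 mm. A picture is of the moment at which its call begins: read the wrist's pose just before it. There is no depth.
- r.finish_job(): hands the job in, once; it reports no verdict.
The state is a dict: "clock": time; "q": joint angles; "qd": joint speeds; "joint_torque": joint torques, N m; "tool_pos": TCP position; "eef_rot": TCP orientation; "contact_force": force on the tool from outside, world axes, zero at the start; "moment": the same for the moment, N m; "opening": opening from 0.0 (shut) to 1.0 (fully open).
Only numpy, scipy, OpenCV 4.12 (cv2) and the standard library are available. Lean on these libraries where they do the work, as an engineer would, in place of code of your own. Each camera call takes 0.05 s, during which the arm holds its last target. There are 200 camera calls.

TASK

Put fresh batteries in the data logger: push its battery cover all the way open, drop both D cells end-down, button end up, into the two battery tubes, one in each, then slide the cover fully shut over them. Leave the pliers, screwdriver and tape roll where they are.

Things in the scene. Friction and masses are not known exactly. Their poses are not given: they have to be found in the camera images.
- logger: Grey data logger with black 75 mm high end bezels, 206 x 108 mm; stands firm. Origin: centre of its underside on the bench; x along its length, z up. Display strip at -y, 69 mm high. Battery strip at y = -3 to 51 mm, top 72 mm high: two tubes in its -x half, plain +x half. Guide rails beside the cover reach 80 mm, lips 43 mm apart. Sockets stick out 17 mm at the +x end.
- tube0 (a point): Centre of a battery tube's mouth, 72 mm above the bench, at x = -72, y = +24 mm of the logger. A round hole 38 mm across, 2 mm chamfer, 64 mm deep (floor 8 mm above the bench), so a D cell drops in and stands with its top 3 mm below the mouth.
- tube1 (a point): The same for the other tube, at x = -27, y = +24 mm of the logger (nearer the open cover), 45 mm from tube0.
- cover (a joint): Black sliding cover, m: 0 fully shut (over both tubes), 0.092 fully open (both tubes free, over the plain half). Opens along the logger's +x, has a stop at each end, resists with about 2 N and stays where left. Starts up to 0.03 open. A cell standing proud of its tube blocks it.
- cover_rib (a point): Top centre of the orange cross rib on the cover, 92 mm above the bench; at y = +24, x = -49.5 mm of the logger when shut, +42.5 when open. The rib is 8 mm thick along the logger's x, 34 mm long along its y, stands 15 mm above the middle of the flat cover (93 x 47 mm, top 77 mm above the bench) and can be pushed from either side.
- cell_a: D-size battery cell, a yellow upright cylinder with a black lower band and a steel top with a small button, 33 mm across, 61 mm tall, 0.1 to 0.2 kg; stands loose on the bench, button up. Origin: centre of its lower end; z towards the button. Either cell may go in either tube.
- cell_b: Second D cell, the same.
- pliers_green: Pliers with green handles, 168 x 56 x 14 mm, lying loose; a bystander. Origin: centre of its underside.
- screwdriver_blue: Slim screwdriver with yellow and blue handle, 150 x 21 x 19 mm, lying loose; a bystander. Origin: centre of its underside.
- tape_roll: Roll of black tape, 67 mm across, 19 mm high, lying flat and loose; a bystander. Origin: centre of its underside.

How it is judged:
On the way, in this order (a step that is already met when the one before it is completed fails the run):
1. the cover is fully open (at least 86 of its 92 mm) (value of joint cover above 0.086 m), for 0.1 s.
2. one cell stands down in a tube ((((horizontal distance between cell_a and tube0 below 0.008 m or horizontal distance between cell_a and tube1 below 0.008 m) and z of cell_a in the frame of logger below 0.014 m and angle between cell_a's own z axis and vertical below 0.15 rad) or ((horizontal distance between cell_b and tube0 below 0.008 m or horizontal distance between cell_b and tube1 below 0.008 m) and z of cell_b in the frame of logger below 0.014 m and angle between cell_b's own z axis and vertical below 0.15 rad))), for 0.2 s.
3. both cells stand down in the tubes ((horizontal distance between cell_a and tube0 below 0.008 m or horizontal distance between cell_a and tube1 below 0.008 m) and z of each of cell_a, cell_b in the frame of logger below 0.014 m and angle between each of cell_a, cell_b's own z axis and vertical below 0.15 rad and (horizontal distance between cell_b and tube0 below 0.008 m or horizontal distance between cell_b and tube1 below 0.008 m)), for 0.2 s.
At the end, for the whole second after the job is handed in: The cover is shut to within 4 mm; each cell stands in a tube of its own, button up (tilt under 0.15 rad), its foot within 8 mm of the tube's axis and on the tube's floor to within 6 mm; everything is at rest (all of step 3 and value of joint cover below 0.004 m and linear speed of each of cell_a, cell_b below 0.03 m/s); the robot touches nothing.
It fails at once if a bystander (pliers, screwdriver, tape roll) is shifted by more than 25 mm (distance of any of pliers_green, screwdriver_blue, tape_roll from where it was at the start of the episode above 0.025 m).
It also fails if it takes over 69 s, if anything falls off the work surface, if the arm or the gripper's body presses on something with over 40 N, if the wrist force passes 120 N, or if a joint passes its speed limit or range.

## Working session

There is one attempt and no reset: what is moved stays moved. The work goes in short steps, Python scripts to look and compute and a shell command to move; the robot and the scene stay as the last step left them, time stands still between calls to the robot, and variables do not carry over. Pictures are saved under pics/ and viewed, about 8 in all and at most 12, crops included, and the job is handed in when it is done.

```bash
ls; mkdir -p pics; python3 - <<'E'
from plant import r
import cv2,numpy as np
s=r.get_state(); print({k:np.round(v,4).tolist() for k,v in s.items()})
for n in("scene","top"):
    d=r.snapshot(n); cv2.imwrite(f"pics/{n}0.png",d["image"][:,:,::-1]); np.savez(f"pics/{n}0.npz",**d)
    print(n,d["mtx"].tolist(),np.round(d["R"],3).tolist(),d["t"])
a=cv2.imread("pics/scene0.png");b=cv2.imread("pics/top0.png")
E
```

```text
pics
{'clock': 0.0, 'q': [1.3358, 0.69, -0.1945, 1.5663, 0.1573, 0.9025, -0.2151], 'qd': [0.002, -0.0007, -0.0005, -0.0007, 0.0001, -0.0002, 0.0003], 'joint_torque': [-0.0001, -52.7565, -1.2669, -15.343, -0.0526, 0.0065, 0.0002], 'tool_pos': [0.1658, -0.602, 0.2459], 'eef_rot': [0.7955, -0.606, -0.0008, -0.0005], 'contact_force': [-0.3216, 0.6596, -0.447], 'moment': [0.0219, -0.0448, 0.0148], 'opening': 1.0032}
scene [[408.610042659774, 0.0, 258.9962204376786], [0.0, 408.610042659774, 185.97715305062752], [0.0, 0.0, 1.0]] [[0.577, -0.817, -0.011], [-0.616, -0.426, -0.662], [0.536, 0.389, -0.749]] [-0.19494354  0.48308202  0.59368185]
top [[390.24475885566073, 0.0, 258.2722327999429], [0.0, 390.24475885566073, 192.62862343294884], [0.0, 0.0, 1.0]] [[-0.124, -0.992, -0.006], [-0.97, 0.122, -0.21], [0.209, -0.021, -0.978]] [0.24551071 0.54968795 0.83566299]
```

View pics/top0.png

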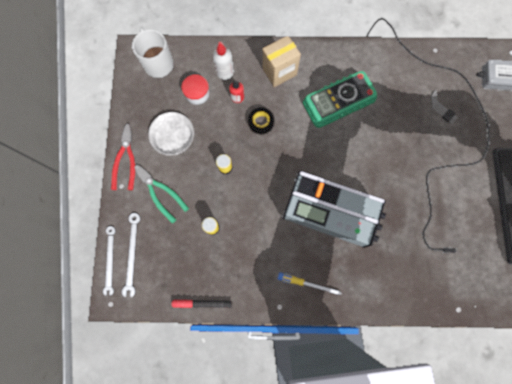

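View pics/scene0.png

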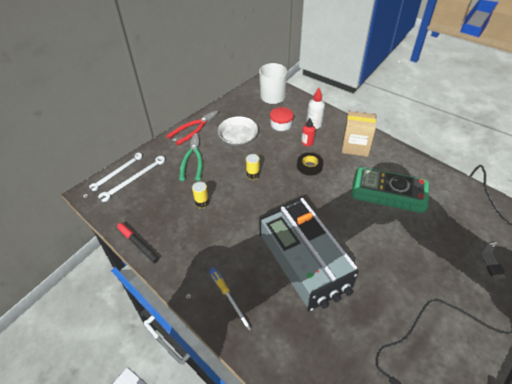

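The top view shows the cells at about (224,164) and (210,226). The logger is at (335,208), with the orange rib at (320,188) near its left, shut end and the sockets at the right. The tape is at (261,120), the pliers at (160,193) and the screwdriver at (308,283).

```bash
cat > h.py <<'E'
import numpy as np,cv2
from scipy.spatial.transform import Rotation as Ro
def ext(d,s=None):
    if "R" in d: return np.array(d["mtx"]),np.array(d["R"]),np.array(d["t"])
    T=np.eye(4);T[:3,:3]=Ro.from_quat(s["eef_rot"]).as_matrix();T[:3,3]=s["tool_pos"]
    M=np.linalg.inv(T@np.array(d["T_tool_cam"]));return np.array(d["mtx"]),M[:3,:3],M[:3,3]
def ray(c,p):
    K,R,t=c;v=R.T@np.linalg.inv(K)@[p[0],p[1],1];return -R.T@t,v/np.linalg.norm(v)
def onplane(c,p,z):
    o,v=ray(c,p);return o+v*(z-o[2])/v[2]
def tri(cs,ps):
    A=np.zeros((3,3));b=np.zeros(3)
    L=[ray(c,p) for c,p in zip(cs,ps)]
    for o,v in L: P=np.eye(3)-np.outer(v,v);A+=P;b+=P@o
    x=np.linalg.solve(A,b);return x,[round(float(np.linalg.norm(np.cross(x-o,v))),4) for o,v in L]
def proj(c,X):
    K,R,t=c;p=K@(R@np.asarray(X)+t);return p[:2]/p[2]
def blobs(img,lo,hi,amin=20):
    m=cv2.inRange(cv2.cvtColor(img,cv2.COLOR_RGB2HSV),lo,hi)
    n,l,st,ce=cv2.connectedComponentsWithStats(m)
    return [(st[i].tolist(),np.round(ce[i],1).tolist()) for i in range(1,n) if st[i][4]>=amin],l
E
python3 - <<'E'
from h import *
C={};I={}
for n in("scene","top"):
    d=np.load(f"pics/{n}0.npz");C[n]=ext(d);I[n]=d["image"]
    print(n,"Y",blobs(I[n],(22,120,120),(35,255,255))[0],"O",blobs(I[n],(5,180,150),(16,255,255))[0])
for p in [(224,164),(210,226),(320,188),(335,208),(304,175),(382,198),(374,244),(287,213),(261,120),(308,283)]:
    print(p,np.round(onplane(C["top"],p,0.07),3),np.round(onplane(C["top"],p,0.0),3))
E
```

```text
scene Y [([347, 115, 29, 7, 101], [360.5, 118.6]), ([303, 155, 15, 11, 105], [310.0, 159.7]), ([246, 162, 13, 13, 140], [252.1, 167.8]), ([192, 189, 16, 14, 153], [200.1, 196.0]), ([215, 273, 14, 21, 98], [221.7, 285.0])] O [([298, 215, 14, 9, 42], [304.5, 219.3])]
top Y [([267, 43, 28, 17, 140], [280.5, 51.2]), ([253, 111, 17, 16, 129], [260.8, 118.0]), ([219, 164, 13, 10, 60], [226.0, 169.2]), ([209, 225, 10, 10, 31], [215.1, 230.1]), ([291, 276, 13, 10, 77], [296.9, 280.8])] O [([316, 183, 5, 14, 23], [317.8, 190.0])]
(224, 164) [0.65  0.246 0.07 ] [0.671 0.25  0.   ]
(210, 226) [0.512 0.292 0.07 ] [0.522 0.299 0.   ]
(320, 188) [0.567 0.035 0.07 ] [ 0.581  0.023 -0.   ]
(335, 208) [0.517 0.009 0.07 ] [ 0.527 -0.006  0.   ]
(304, 175) [0.601 0.067 0.07 ] [0.619 0.057 0.   ]
(382, 198) [ 0.527 -0.099  0.07 ] [ 0.538 -0.123  0.   ]
(374, 244) [ 0.427 -0.062  0.07 ] [ 0.43  -0.083  0.   ]
(287, 213) [0.519 0.118 0.07 ] [0.53  0.111 0.   ]
(261, 120) [0.746 0.148 0.07 ] [0.775 0.144 0.   ]
(308, 283) [0.363 0.094 0.07 ] [0.36  0.086 0.   ]
```

```bash
python3 -m pendant '[[[0,0,0.15],[-0.05,-0.05,-0.02],1],[[0,0,0.3],[-0.25,-0.27,-0.03],1],[[0,0,0.45],[-0.508,-0.538,-0.05],1],[[0,0,0.6],[-0.508,-0.538,-0.05],1],[[0,0,0.68],[-0.508,-0.538,-0.05],1],[[0,0,0.68],[-0.508,-0.538,-0.05],1],[[0,0,0.68],[-0.508,-0.538,-0.05],1],[[0,0,0.68],[-0.508,-0.538,-0.05],1],[[0,0,0.68],[-0.508,-0.538,-0.05],1],[[0,0,0.68],[-0.508,-0.538,-0.05],1]]'
cat > m.py <<'E'
# python3 m.py x y z yawdeg : turn/shift from now (tool kept vertical)
import sys
from h import *
from plant import r
s=r.get_state();R=Ro.from_quat(s["eef_rot"])
x,y,z,a=map(float,sys.argv[1:5]);a=np.radians(a)
G=Ro.from_matrix(np.array([[np.cos(a),np.sin(a),0],[np.sin(a),-np.cos(a),0],[0,0,-1.]]))
print("t",round(s["clock"],2),"pos",np.round(s["tool_pos"],4),"turn",np.round((R.inv()*G).as_rotvec(),3),"shift",np.round(R.inv().apply(np.array([x,y,z])-s["tool_pos"]),4),"F",np.round(s["contact_force"],1),"op",round(s["opening"],3),"q",np.round(s["q"],2))
E
python3 m.py 0.55 0.03 0.30 -114
```

```text
clock: 1.1
tool_pos: [0.4244, -0.1752, 0.284]
eef_rot: [-0.548, 0.837, 0.0, -0.0]
contact_force: [1.0, -0.1, 0.4]
opening: 1.003
t 1.1 pos [ 0.4244 -0.1752  0.284 ] turn [ 0.    -0.     0.008] shift [-0.2383 -0.0331 -0.0161] F [ 1.  -0.1  0.4] op 1.003 q [ 0.28  0.42  0.02  2.   -0.01  0.72 -1.68]
```

```bash
python3 -m pendant '[[[0,0,0.008],[-0.238,-0.033,-0.016],1],[[0,0,0.008],[-0.238,-0.033,-0.016],1],[[0,0,0.008],[-0.238,-0.033,-0.016],1],[[0,0,0.008],[-0.238,-0.033,-0.016],1],[[0,0,0.008],[-0.238,-0.033,-0.016],1],[[0,0,0.008],[-0.238,-0.033,-0.016],1],[[0,0,0.008],[-0.238,-0.033,-0.016],1],[[0,0,0.008],[-0.238,-0.033,-0.016],1],[[0,0,0.008],[-0.238,-0.033,-0.016],1]]'
python3 - <<'E'
from h import *
from plant import r
import pickle
s=r.get_state();d=r.snapshot("wrist");print(np.round(s["q"],2),np.round(d["T_tool_cam"],3).tolist(),d["mtx"][0][0])
pickle.dump((s,d),open("pics/w1.pkl","wb"));cv2.imwrite("pics/w1.png",d["image"][:,:,::-1])
E
```

```text
clock: 2.0
tool_pos: [0.5485, 0.026, 0.2999]
eef_rot: [-0.543, 0.84, -0.0, -0.001]
contact_force: [0.5, 0.4, -0.1]
opening: 1.002
[-0.15  0.52  0.04  1.74 -0.02  0.89 -2.1 ] [[1.0, -0.002, 0.0, 0.0], [0.001, 0.949, 0.315, -0.082], [-0.001, -0.315, 0.949, -0.138], [0.0, 0.0, 0.0, 1.0]] 327.6659418285393
```

View pics/w1.png

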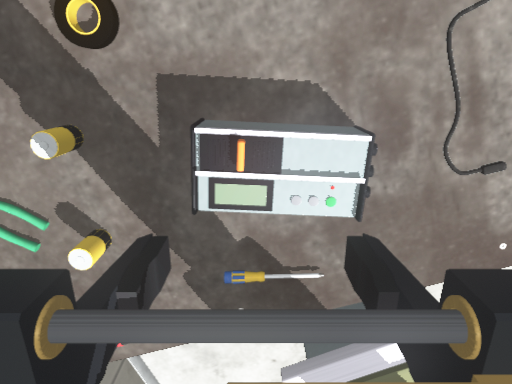

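The wrist view shows the logger at u 192–375 and v 120–218, with the rib at (241,155). Cell tops are at about (45,146) and (82,258), and the screwdriver is below the logger. A second wrist view, offset sideways, will give heights.

```bash
python3 -m pendant '[[[0,0,0],[-0.05,-0.02,0],1],[[0,0,0],[-0.1,-0.04,0],1],[[0,0,0],[-0.1,-0.04,0],1],[[0,0,0],[-0.1,-0.04,0],1],[[0,0,0],[-0.1,-0.04,0],1]]'
python3 - <<'E'
from h import *
from plant import r
import pickle
s=r.get_state();d=r.snapshot("wrist")
pickle.dump((s,d),open("pics/w2.pkl","wb"))
s1,d1=pickle.load(open("pics/w1.pkl","rb"))
for im in (d1["image"],d["image"]):
    print("Y",blobs(im,(20,110,90),(35,255,255),60)[0],"O",blobs(im,(5,170,130),(17,255,255),30)[0])
im=d["image"][:,:,::-1]
cv2.imwrite("pics/w2.png",cv2.resize(im[100:300,60:480],None,fx=1.9,fy=1.9,interpolation=cv2.INTER_CUBIC))
E
```

```text
clock: 2.55
tool_pos: [0.6256, 0.1008, 0.2998]
eef_rot: [-0.544, 0.839, -0.0, -0.001]
contact_force: [-0.4, -0.6, 0.7]
opening: 0.995
Y [([65, 0, 36, 35, 542], [79.2, 15.5]), ([39, 127, 36, 31, 514], [61.6, 139.1]), ([238, 143, 6, 28, 135], [240.9, 156.3]), ([69, 235, 38, 33, 478], [92.3, 246.8]), ([232, 271, 33, 12, 243], [251.5, 276.4]), ([442, 295, 39, 64, 1066], [466.1, 327.7]), ([34, 296, 39, 63, 1084], [48.3, 328.1]), ([455, 375, 57, 9, 355], [490.4, 379.3])] O []
Y [([156, 35, 34, 37, 414], [169.8, 51.8]), ([123, 158, 34, 30, 346], [145.3, 167.7]), ([166, 262, 12, 27, 157], [172.4, 273.7]), ([34, 295, 39, 64, 1097], [48.5, 327.6]), ([298, 294, 32, 11, 233], [316.0, 298.7]), ([442, 295, 39, 64, 1090], [465.8, 327.4]), ([453, 375, 59, 9, 371], [489.9, 379.3])] O []
```

View pics/w2.png

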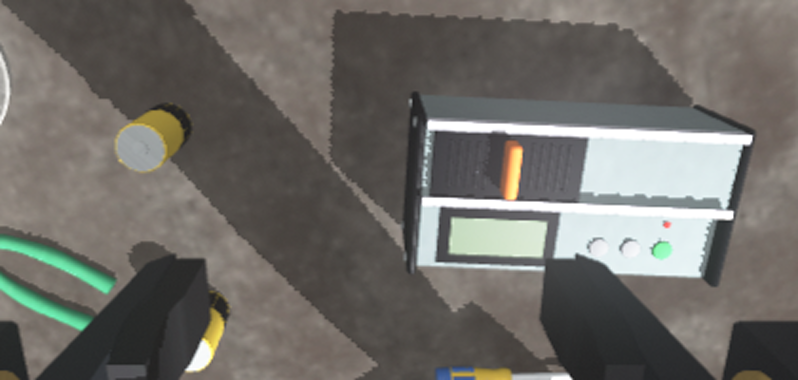

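The second view shows the rib at about (329,190), the white rails and the closed cover, and cell A's steel disc at about (134,176). The tubes can be measured directly once the cover is open.

```bash
python3 - <<'E'
from h import *
import pickle
V=[pickle.load(open(f"pics/w{i}.pkl","rb")) for i in(1,2)]
C=[ext(d,s) for s,d in V]; I=[d["image"] for s,d in V]
rib=[];discs=[]
for k,im in enumerate(I):
    for st,ce in blobs(im,(5,130,90),(22,255,255),60)[0]:
        if 120<ce[1]<210 and 200<ce[0]<360: rib.append(ce);print("rib",st,ce)
    hsv=cv2.cvtColor(im,cv2.COLOR_RGB2HSV)
    g=[]
    for x0,y0 in ([(45,146),(82,258)],[(134,176)])[k]:
        p=hsv[y0-30:y0+30,max(0,x0-30):x0+30]; m=cv2.inRange(p,(0,0,125),(180,70,255))
        n,l,st,ce=cv2.connectedComponentsWithStats(m); j=l[30,x0-max(0,x0-30)]
        c=max(cv2.findContours((l==j).astype(np.uint8),cv2.RETR_EXTERNAL,2)[0],key=len)
        e=cv2.fitEllipse(cv2.convexHull(c)); g.append((e[0][0]+max(0,x0-30),e[0][1]+y0-30)); print("disc",k,j,st[j].tolist(),np.round(g[-1],1),np.round(e[1],1))
    discs.append(g)
    w=cv2.inRange(hsv,(0,0,235),(180,30,255)); n,l,st,ce=cv2.connectedComponentsWithStats(w)
    for j in range(1,n):
        if st[j][2]>100 and st[j][3]<40 and st[j][1]<250:
            yx=np.argwhere(l==j);vx,vy,x0,y0=cv2.fitLine(yx[:,::-1].astype(np.float32),2,0,.01,.01).ravel()
            a,b=st[j][0],st[j][0]+st[j][2]
            P=[onplane(C[k],(u,y0+(u-x0)*vy/vx),.08) for u in(a,b)]; D=P[1]-P[0]
            print("rail",k,st[j].tolist(),np.round(P,4).tolist(),"len",np.linalg.norm(D).round(4),"yaw",np.degrees(np.arctan2(D[1],D[0])).round(2))
print("rib",tri(C,rib)); print("cellA",tri(C,[discs[0][0],discs[1][0]]))
for p in discs[0]: print(onplane(C[0],p,.061))
print(onplane(C[1],discs[1][0],.061))
t=np.load("pics/top0.npz");c=ext(t)
for p in discs[0]: print("top reproj",proj(c,onplane(C[0],p,.061)))
E
python3 m.py 0.6 0.06 0.12 -114
```

```text
rib [236, 139, 9, 33, 169] [240.0, 154.2]
disc 0 1 [0, 0, 60, 60, 2501] [ 30.  149.7] [ 58.6 102.5]
disc 0 1 [0, 0, 60, 60, 1828] [ 79.5 254.4] [56.9 70.5]
rib [325, 175, 10, 30, 132] [328.7, 187.6]
disc 1 1 [0, 0, 60, 60, 1988] [102.1 174.6] [ 53.  136.3]
rib (array([0.56092973, 0.04009297, 0.08453433]), [0.0005, 0.0005])
cellA (array([ 0.67210395,  0.33547542, -0.03887322]), [0.0008, 0.0008])
[0.6615945  0.26409308 0.061     ]
[0.5221964  0.28955293 0.061     ]
[0.6785651  0.27867805 0.061     ]
top reproj [215.90658075 161.38618344]
top reproj [210.91036244 221.75509358]
t 2.6 pos [0.6255 0.1005 0.3   ] turn [ 0.    -0.002 -0.003] shift [0.047  0.0067 0.1801] F [-0.9  0.1  0.8] op 1.003 q [-0.26  0.64  0.04  1.48 -0.03  1.02 -2.2 ]
```

```bash
python3 - <<'E'
from h import *
import pickle
V=[pickle.load(open(f"pics/w{i}.pkl","rb")) for i in(1,2)]
C=[ext(d,s) for s,d in V]; I=[d["image"] for s,d in V]
discs=[]
for k,im in enumerate(I):
    hsv=cv2.cvtColor(im,cv2.COLOR_RGB2HSV);g=[]
    for (x0,y0) in ([(45,146),(80,260)],[(134,176)])[k]:
        v=int(np.median(hsv[y0-3:y0+4,x0-3:x0+4,2])); b=np.median(im[y0-3:y0+4,x0-3:x0+4],axis=(0,1)).astype(int)
        m=cv2.inRange(im,tuple((b-28).tolist()),tuple((b+60).clip(0,255).tolist()))
        m&=cv2.circle(np.zeros_like(m),(x0,y0),26,255,-1); m=cv2.morphologyEx(m,cv2.MORPH_OPEN,np.ones((3,3)))
        n,l,st,ce=cv2.connectedComponentsWithStats(m);j=1+np.argmax(st[1:,4]) if n>1 else 0
        c=max(cv2.findContours((l==j).astype(np.uint8),cv2.RETR_EXTERNAL,2)[0],key=len)
        e=cv2.fitEllipse(cv2.convexHull(c));g.append(e[0]);print("disc",k,b,st[j].tolist(),np.round(e[0],1),np.round(e[1],1),onplane(C[k],e[0],.061).round(4))
    discs.append(g)
    for thr in (205,190):
      w=cv2.inRange(hsv,(0,0,thr),(180,25,255)); n,l,st,ce=cv2.connectedComponentsWithStats(w)
      for j in range(1,n):
        if st[j][2]>80 and st[j][1]<230 and st[j][3]<60:
            yx=np.argwhere(l==j);vx,vy,x0,y0=cv2.fitLine(yx[:,::-1].astype(np.float32),2,0,.01,.01).ravel()
            a,b=st[j][0],st[j][0]+st[j][2]
            P=[onplane(C[k],(u,y0+(u-x0)*vy/vx),.08) for u in(a,b)]; D=P[1]-P[0]
            print("rail",thr,k,st[j].tolist(),np.round(P,4)[:,:2].tolist(),"len",np.linalg.norm(D).round(4),"yaw",np.degrees(np.arctan2(D[1],D[0])).round(2))
print("cellA",tri(C,[discs[0][0],discs[1][0]]))
E
```

```text
disc 0 [165 170 171] [33, 133, 24, 24, 353] [ 45.6 143.1] [17.2 29.2] [0.6606 0.2429 0.061 ]
disc 0 [251 253 253] [69, 249, 23, 21, 363] [ 79.8 259. ] [19.2 23.5] [0.5163 0.293  0.061 ]
disc 1 [157 162 163] [122, 166, 24, 24, 465] [133.4 177.5] [22.8 25.6] [0.6601 0.2466 0.061 ]
cellA (array([0.6603715 , 0.24820058, 0.05505692]), [0.0014, 0.0014])
```

```bash
python3 - <<'E'
from h import *
import pickle
V=[pickle.load(open(f"pics/w{i}.pkl","rb")) for i in(1,2)]
C=[ext(d,s) for s,d in V]
for k,a,b in [(1,(286.3,165.8),(454.7,172.6)),(1,(282,205.8),(445.8,213.2))]:
    P=[onplane(C[k],p,.08) for p in(a,b)];D=P[1]-P[0]
    print(np.round(P,4).tolist(),np.degrees(np.arctan2(D[1],D[0])))
# rail edges: refine by row profile
    im=cv2.cvtColor(V[k][1]["image"],cv2.COLOR_RGB2GRAY).astype(float);us=[];vs=[]
    for u in range(int(a[0])+6,int(b[0])-6,3):
        v=a[1]+(u-a[0])*(b[1]-a[1])/(b[0]-a[0]);v0=int(round(v))-4;col=im[v0:v0+9,u]-np.min(im[v0:v0+9,u])-25
        w=np.clip(col,0,None)**2;us.append(u);vs.append(v0+(w*np.arange(9)).sum()/w.sum())
    p=np.polyfit(us,vs,1);P=[onplane(C[k],(u,np.polyval(p,u)),.08) for u in(us[0],us[-1])];D=P[1]-P[0]
    print("fit",np.round(P,4).tolist(),np.degrees(np.arctan2(D[1],D[0])),np.std(np.polyval(p,us)-vs))
E
```

```text
[[0.6034, 0.0739, 0.08], [0.5176, -0.0971, 0.08]] -116.64338484077365
fit [[0.6012, 0.0679, 0.08], [0.5211, -0.0868, 0.08]] -117.39851001484107 0.22735002823962502
[[0.5609, 0.097, 0.08], [0.4727, -0.0757, 0.08]] -117.0578746123791
fit [[0.5582, 0.0906, 0.08], [0.4762, -0.0673, 0.08]] -117.45962456445486 0.40013987842552273
```

```bash
python3 m.py 0.5816 0.080 0.14 -117.2; python3 m.py 0.5816 0.080 0.092 -117.2
```

```text
t 2.6 pos [0.6255 0.1005 0.3   ] turn [ 0.    -0.002  0.053] shift [0.0363 0.0317 0.1601] F [-0.9  0.1  0.8] op 1.003 q [-0.26  0.64  0.04  1.48 -0.03  1.02 -2.2 ]
t 2.6 pos [0.6255 0.1005 0.3   ] turn [ 0.    -0.002  0.053] shift [0.0362 0.0316 0.2081] F [-0.9  0.1  0.8] op 1.003 q [-0.26  0.64  0.04  1.48 -0.03  1.02 -2.2 ]
```

```bash
python3 -m pendant '[[[0,0,0.053],[0.02,0.015,0.04],0],[[0,0,0.053],[0.036,0.032,0.08],0],[[0,0,0.053],[0.036,0.032,0.12],0],[[0,0,0.053],[0.036,0.032,0.16],0],[[0,0,0.053],[0.036,0.032,0.18],0],[[0,0,0.053],[0.036,0.032,0.197],0],[[0,0,0.053],[0.036,0.032,0.208],0],[[0,0,0.053],[0.036,0.032,0.208],0],[[0,0,0.053],[0.036,0.032,0.208],0],[[0,0,0.053],[0.036,0.032,0.208],0]]' 20; python3 m.py 0.5186 -0.042 0.092 -117.2
```

```text
clock: 3.6
tool_pos: [0.5833, 0.0829, 0.0931]
eef_rot: [-0.522, 0.853, -0.0, 0.001]
contact_force: [0.4, -0.1, 0.0]
opening: 0.117
t 3.6 pos [0.5833 0.0829 0.0931] turn [-0.002  0.001  0.002] shift [0.1406 0.0007 0.001 ] F [ 0.4 -0.1  0. ] op 0.117 q [-0.23  0.86  0.03  1.8  -0.04  0.48 -2.22]
```

```bash
python3 -m pendant '[[[0,0,0],[0.01,0,0],0],[[0,0,0],[0.02,0,0],0],[[0,0,0],[0.03,0,0],0],[[0,0,0],[0.04,0,0],0],[[0,0,0],[0.05,0,0],0],[[0,0,0],[0.06,0,0],0],[[0,0,0],[0.07,0,0],0],[[0,0,0],[0.08,0,0],0],[[0,0,0],[0.09,0,0],0],[[0,0,0],[0.1,0,0],0]]'; python3 -m pendant '[[[0,0,0],[0.005,0,0],0],[[0,0,0],[0.008,0,0],0],[[0,0,0],[0.011,0,0],0],[[0,0,0],[0.011,0,0],0]]'
python3 - <<'E'
from h import *
from plant import r
d=r.snapshot("scene");c=ext(d)
print(blobs(d["image"],(5,130,90),(17,255,255),20)[0], proj(c,[.561-.457*.092,.04-.889*.092,.088]))
E
```

```text
clock: 4.6
tool_pos: [0.537, -0.0068, 0.092]
eef_rot: [-0.522, 0.853, -0.0, 0.0]
contact_force: [1.9, 1.6, 2.5]
opening: 0.003
clock: 5.0
tool_pos: [0.5318, -0.0162, 0.0918]
eef_rot: [-0.522, 0.853, -0.0, -0.0]
contact_force: [1.2, 0.3, -1.1]
opening: 0.005
[([319, 243, 15, 12, 101], [325.3, 248.0])] [330.22153071 249.51187604]
```

```bash
python3 -m pendant '[[[0,0,0],[0.004,0,0],0],[[0,0,0],[0.008,0,0],0],[[0,0,0],[0.008,0,0],0]]'; python3 -m pendant '[[[0,0,0],[0.003,0,0],0],[[0,0,0],[0.006,0,0],0],[[0,0,0],[0.006,0,0],0]]'; python3 -m pendant '[[[0,0,0],[0.003,0,0],0],[[0,0,0],[0.006,0,0],0],[[0,0,0],[0.006,0,0],0]]'
```

```text
clock: 5.35
tool_pos: [0.5284, -0.022, 0.0918]
eef_rot: [-0.522, 0.853, 0.001, 0.0]
contact_force: [1.6, 4.1, -2.2]
opening: 0.004
clock: 5.65
tool_pos: [0.5283, -0.0223, 0.0919]
eef_rot: [-0.524, 0.851, 0.002, 0.004]
contact_force: [5.3, 13.3, -4.1]
opening: 0.004
clock: 5.95
tool_pos: [0.5281, -0.0225, 0.0921]
eef_rot: [-0.526, 0.85, 0.003, 0.008]
contact_force: [8.5, 22.4, -7.0]
opening: 0.004
```

```bash
python3 -m pendant '[[[0,0,0],[-0.03,0,0],0],[[0,0,0],[-0.03,0,-0.02],0],[[0,0,0],[-0.05,0,-0.06],0.5],[[0,0,0],[-0.082,0,-0.1],0.5],[[0,0,0],[-0.082,0,-0.14],0.5],[[0,0,0],[-0.082,0,-0.14],0.5],[[0,0,0],[-0.082,0,-0.14],0.5],[[0,0,0],[-0.082,0,-0.14],0.5]]'
python3 - <<'E'
from h import *
from plant import r
import pickle
s=r.get_state();d=r.snapshot("wrist");pickle.dump((s,d),open("pics/w3.pkl","wb"))
cv2.imwrite("pics/w3.png",cv2.resize(d["image"][80:280,60:460,::-1],None,fx=2,fy=2,interpolation=cv2.INTER_CUBIC))
E
python3 -m pendant '[[[0,0,0],[-0.04,0,0],0.5],[[0,0,0],[-0.05,0,0],0.5],[[0,0,0],[-0.05,0,0],0.5],[[0,0,0],[-0.05,0,0],0.5]]'
python3 - <<'E'
from h import *
from plant import r
import pickle
s=r.get_state();d=r.snapshot("wrist");pickle.dump((s,d),open("pics/w4.pkl","wb"))
E
```

```text
clock: 6.75
tool_pos: [0.5586, 0.0382, 0.2305]
eef_rot: [-0.522, 0.853, 0.0, -0.002]
contact_force: [0.5, -0.5, 0.1]
opening: 0.501
clock: 7.2
tool_pos: [0.582, 0.0826, 0.2309]
eef_rot: [-0.522, 0.853, -0.0, -0.002]
contact_force: [-0.2, -0.7, -0.4]
opening: 0.498
```

View pics/w3.png

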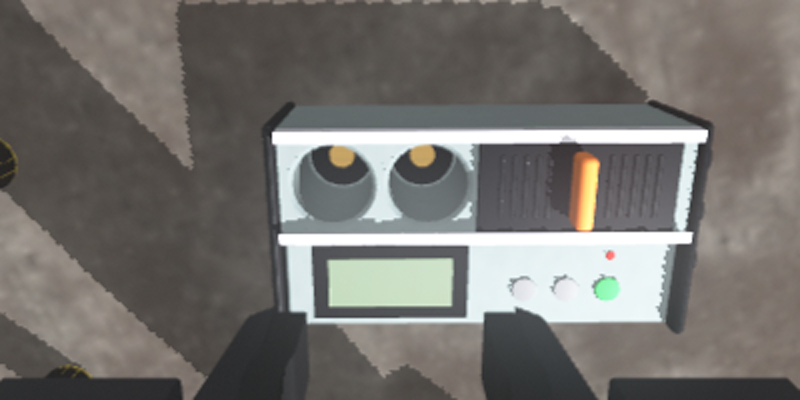

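The cover is fully open. The tube mouths are at crop (334,181) and (430,181), which is about (227,170) and (275,170) in the full image. The rib is now at the right.

```bash
python3 - <<'E'
from h import *
import pickle
V=[pickle.load(open(f"pics/w{i}.pkl","rb")) for i in(3,4)]
C=[ext(d,s) for s,d in V]; I=[d["image"] for s,d in V]
g3=[(227,170),(275,170.5)]
W=[onplane(C[0],p,.072) for p in g3]; E=[[],[]]
for k in(0,1):
    gray=cv2.GaussianBlur(cv2.cvtColor(I[k],cv2.COLOR_RGB2GRAY),(3,3),0).astype(float)
    for j in(0,1):
        c=proj(C[k],W[j]); pts=[]
        # radial: outermost strong dark->light edge between 15 and 27 px
        for a in np.radians(np.arange(-20,201,5)):
            rr=np.arange(15,26,.5);x=c[0]+rr*np.cos(a);y=c[1]+rr*np.sin(a)
            p=cv2.remap(gray.astype(np.float32),x.astype(np.float32)[None],y.astype(np.float32)[None],1)[0]
            gd=p[3:]-p[:-3];i=np.argmax(gd)
            if gd[i]>18: pts.append((x[i]+.75*np.cos(a),y[i]+.75*np.sin(a)))
        Q=np.array([onplane(C[k],p,.072)[:2] for p in pts])
        for _ in range(3):
            A=np.c_[2*Q,np.ones(len(Q))];s=np.linalg.lstsq(A,(Q**2).sum(1),rcond=None)[0];R=np.sqrt(s[2]+s[:2]@s[:2])
            e=abs(np.linalg.norm(Q-s[:2],axis=1)-R);Q=Q[e<max(.0015,1.5*np.median(e))]
        E[k].append(proj(C[k],[*s[:2],.072]));print("view",k,"tube",j,len(pts),len(Q),"c",s[:2].round(4),"r",R.round(4))
for j in(0,1): print("tri",j,tri(C,[E[0][j],E[1][j]]))
rib=[]
for k in (0,1):
    b=[c for st,c in blobs(I[k],(5,130,90),(22,255,255),60)[0] if 130<c[1]<230 and 250<c[0]<480]; rib.append(b[0])
print("rib",tri(C,rib))
E
```

```text
view 0 tube 0 34 34 c [0.5711 0.0628] r 0.0192
view 0 tube 1 29 22 c [0.5507 0.023 ] r 0.0194
view 1 tube 0 33 31 c [0.5711 0.0631] r 0.0196
view 1 tube 1 32 23 c [0.5505 0.0237] r 0.0193
tri 0 (array([0.57065062, 0.06314808, 0.07023876]), [0.0001, 0.0001])
tri 1 (array([0.54950947, 0.02336899, 0.06847547]), [0.0002, 0.0002])
rib (array([ 0.525745  , -0.03880068,  0.08810286]), [0.0008, 0.0008])
```

```bash
python3 m.py 0.56 0.25 0.26 -60
```

```text
t 7.25 pos [0.5821 0.0821 0.2312] turn [ 0.002 -0.002 -0.997] shift [-0.1393  0.0963 -0.0291] F [-0.4 -0.4  0.2] op 0.501 q [-0.24  0.66  0.03  1.7  -0.03  0.78 -2.24]
```

```bash
python3 -m pendant '[[[0,0,-0.15],[-0.03,0.02,-0.015],0.6],[[0,0,-0.3],[-0.06,0.04,-0.03],0.6],[[0,0,-0.45],[-0.09,0.06,-0.03],0.6],[[0,0,-0.6],[-0.12,0.08,-0.03],0.6],[[0,0,-0.75],[-0.139,0.096,-0.03],0.6],[[0,0,-0.9],[-0.139,0.096,-0.03],0.6],[[0,0,-0.997],[-0.139,0.096,-0.03],0.6],[[0,0,-0.997],[-0.139,0.096,-0.03],0.6],[[0,0,-0.997],[-0.139,0.096,-0.03],0.6]]'
python3 - <<'E'
from h import *
from plant import r
import pickle
s=r.get_state();d=r.snapshot("wrist");pickle.dump((s,d),open("pics/w5.pkl","wb"));print(np.round(s["q"],2))
c=ext(d,s)
for p in [(.6603,.245,.061),(.516,.293,.061)]: print(proj(c,p))
cv2.imwrite("pics/w5.png",cv2.resize(d["image"][:,:,::-1],None,fx=1.5,fy=1.5))
E
python3 -m pendant '[[[0,0,0],[0.03,0,-0.01],0.6],[[0,0,0],[0.04,0,-0.02],0.6],[[0,0,0],[0.04,0,-0.02],0.6],[[0,0,0],[0.04,0,-0.02],0.6]]'
python3 - <<'E'
from h import *
from plant import r
import pickle
s=r.get_state();d=r.snapshot("wrist");pickle.dump((s,d),open("pics/w6.pkl","wb"))
E
```

```text
clock: 8.15
tool_pos: [0.5608, 0.2498, 0.2617]
eef_rot: [0.865, -0.501, 0.0, 0.001]
contact_force: [-0.4, 0.3, 0.6]
opening: 0.597
[-0.36  0.66 -0.24  1.58  0.18  0.92 -1.71]
[311.20391871  77.56024101]
[201.02955082 177.14221813]
clock: 8.6
tool_pos: [0.5805, 0.2174, 0.2821]
eef_rot: [0.866, -0.5, -0.0, -0.0]
contact_force: [-1.3, 0.1, 0.0]
opening: 0.603
```

View pics/w5.png

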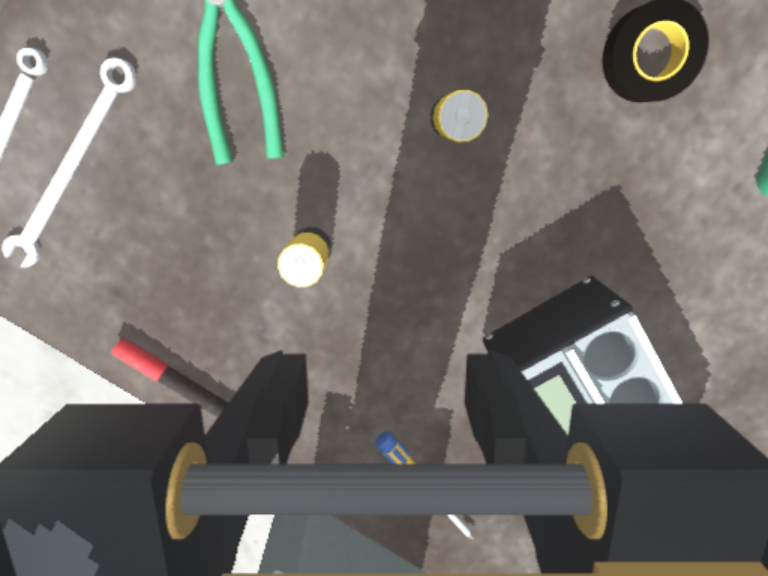

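The wrist view shows cell A's top at (307,77) and cell B's at (201,177). The jaw axis (image u) is clear of the pliers and the tape at both cells.

```bash
python3 - <<'E'
from h import *
import pickle
V=[pickle.load(open(f"pics/w{i}.pkl","rb")) for i in(5,6)]
C=[ext(d,s) for s,d in V]; I=[d["image"] for s,d in V]
W=[onplane(C[0],p,.061) for p in [(307.5,77),(201,177)]]; E=[[],[]]
for k in(0,1):
    hsv=cv2.cvtColor(I[k],cv2.COLOR_RGB2HSV)
    for j in(0,1):
        x0,y0=np.round(proj(C[k],W[j])).astype(int)
        m=cv2.inRange(hsv,(0,0,130 if j==0 else 215),(180,60,255)); m&=cv2.circle(np.zeros_like(m),(int(x0),int(y0)),24,255,-1)
        m=cv2.morphologyEx(m,cv2.MORPH_OPEN,np.ones((3,3)))
        n,l,st,ce=cv2.connectedComponentsWithStats(m);i=1+np.argmax(st[1:,4])
        c=max(cv2.findContours((l==i).astype(np.uint8),cv2.RETR_EXTERNAL,2)[0],key=len)
        e=cv2.fitEllipse(cv2.convexHull(c));E[k].append(e[0]);print(k,"AB"[j],st[i].tolist(),np.round(e[0],1),np.round(e[1],1),onplane(C[k],e[0],.061).round(4))
for j in(0,1): print("AB"[j],tri(C,[E[0][j],E[1][j]]))
t=np.load("pics/top0.npz")
E
```

```text
0 A [294, 61, 30, 32, 773] [308.5  76.7] [30.  32.4] [0.6596 0.2477 0.061 ]
0 B [186, 163, 29, 28, 630] [199.6 176.7] [27.  29.1] [0.5157 0.2945 0.061 ]
1 A [256, 64, 29, 30, 686] [269.9  78.3] [28.7 29.8] [0.6597 0.2475 0.061 ]
1 B [157, 160, 27, 26, 568] [169.7 172.5] [25.6 27.8] [0.5157 0.2943 0.061 ]
A (array([0.65976863, 0.24741574, 0.05855237]), [0.0, 0.0])
B (array([0.51501126, 0.29452105, 0.05911103]), [0.0001, 0.0001])
```

```bash
python3 m.py 0.6597 0.2475 0.045 -60
```

```text
t 8.65 pos [0.5799 0.218  0.2818] turn [0.    0.001 0.002] shift [ 0.0148 -0.0838  0.2368] F [-1.6 -0.5 -0.1] op 0.597 q [-0.3   0.65 -0.25  1.54  0.18  0.98 -1.64]
```

```bash
python3 -m pendant '[[[0,0,0],[0.008,-0.045,0.02],0.6],[[0,0,0],[0.015,-0.084,0.05],0.6],[[0,0,0],[0.015,-0.084,0.09],0.6],[[0,0,0],[0.015,-0.084,0.13],0.6],[[0,0,0],[0.015,-0.084,0.16],0.6],[[0,0,0],[0.015,-0.084,0.16],0.6],[[0,0,0],[0.015,-0.084,0.16],0.6]]';python3 m.py 0.6597 0.2475 0.045 -60
```

```text
clock: 9.35
tool_pos: [0.6605, 0.2471, 0.122]
eef_rot: [0.867, -0.499, -0.0, -0.0]
contact_force: [0.1, -0.1, 0.5]
opening: 0.6
t 9.35 pos [0.6605 0.2471 0.122 ] turn [0.    0.001 0.002] shift [-0.0007  0.0004  0.077 ] F [ 0.1 -0.1  0.5] op 0.6 q [-0.32  0.95 -0.21  1.39  0.23  0.83 -1.65]
```

```bash
python3 -m pendant '[[[0,0,0],[0,0,0.03],0.6],[[0,0,0],[0,0,0.055],0.6],[[0,0,0],[0,0,0.077],0.6],[[0,0,0],[0,0,0.077],0.6],[[0,0,0],[0,0,0.077],0.3],[[0,0,0],[0,0,0.077],0.2],[[0,0,0],[0,0,0.077],0.2],[[0,0,0],[0,0,0.077],0.2],[[0,0,0],[0,0,0.077],0.2],[[0,0,0],[0,0,0.077],0.2]]' 20; python3 -m pendant '[[[0,0,0],[0,0,0],0.2],[[0,0,0],[0,0,-0.03],0.2],[[0,0,0],[0,0,-0.07],0.2],[[0,0,0],[0,0,-0.11],0.2],[[0,0,0],[0,0,-0.11],0.2],[[0,0,0],[0,0,-0.11],0.2]]'; python3 m.py 0.571 0.063 0.15 -60
```

```text
clock: 10.35
tool_pos: [0.6624, 0.247, 0.0472]
eef_rot: [0.866, -0.499, 0.001, -0.002]
contact_force: [-0.3, 0.0, 7.0]
opening: 0.369
clock: 10.95
tool_pos: [0.6614, 0.2458, 0.1561]
eef_rot: [0.866, -0.5, 0.001, -0.001]
contact_force: [-0.9, -1.3, -1.8]
opening: 0.37
t 10.95 pos [0.6614 0.2458 0.1561] turn [-0.002 -0.001  0.001] shift [0.1129 0.1698 0.0059] F [-0.9 -1.3 -1.8] op 0.37 q [-0.32  0.9  -0.22  1.37  0.22  0.89 -1.64]
```

```bash
python3 -m pendant '[[[0,0,0],[0.02,0.03,0],0.2],[[0,0,0],[0.04,0.06,0],0.2],[[0,0,0],[0.06,0.09,0],0.2],[[0,0,0],[0.08,0.12,0],0.2],[[0,0,0],[0.1,0.15,0.006],0.2],[[0,0,0],[0.113,0.17,0.006],0.2],[[0,0,0],[0.113,0.17,0.006],0.2],[[0,0,0],[0.113,0.17,0.006],0.2],[[0,0,0],[0.113,0.17,0.006],0.2]]'; python3 - <<'E'
from h import *
from plant import r
import pickle
s=r.get_state();d=r.snapshot("wrist");pickle.dump((s,d),open("pics/w7.pkl","wb"))
cv2.imwrite("pics/w7.png",cv2.resize(d["image"][130:380,120:400,::-1],None,fx=2.4,fy=2.4,interpolation=cv2.INTER_CUBIC))
c=ext(d,s);p=np.array(s["tool_pos"]);print("tcp+13.8mm",proj(c,p+[0,0,.0138]),"tube0",proj(c,[.571,.063,.072]))
E
python3 m.py 0.571 0.063 0.15 -60
```

```text
clock: 11.85
tool_pos: [0.5706, 0.0645, 0.1484]
eef_rot: [0.867, -0.499, -0.0, -0.0]
contact_force: [-0.6, 1.1, -1.2]
opening: 0.372
tcp+13.8mm [256.09975062 277.24271106] tube0 [258.78419264 204.15985747]
t 11.9 pos [0.5708 0.0647 0.1485] turn [-0.001  0.001  0.003] shift [ 0.0016  0.0006 -0.0015] F [-0.1  0.5 -1.1] op 0.369 q [-0.06  0.76 -0.23  1.81  0.28  0.6  -1.5 ]
```

View pics/w7.png

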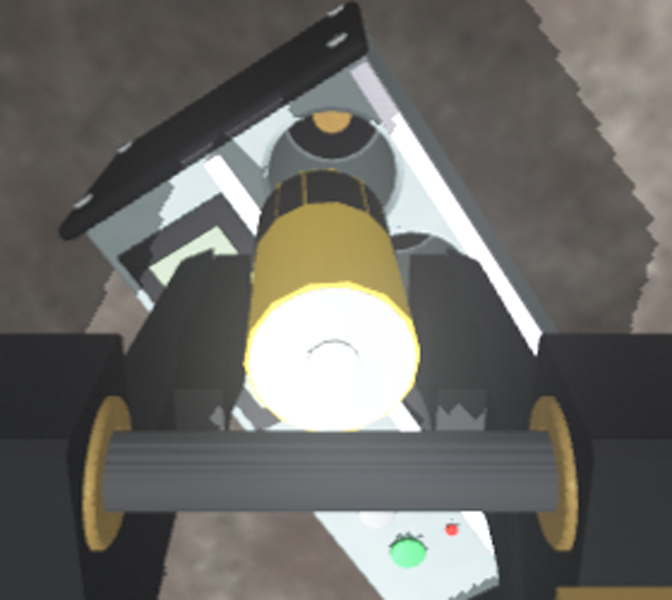

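The held cell's top disc is at about (258,279), against a predicted (256,277), so it is centred within about 1 mm. Its foot is over tube0.

```bash
python3 -m pendant '[[[0,0,0],[0.0016,0,0.01],0.2],[[0,0,0],[0.0016,0,0.02],0.2],[[0,0,0],[0.0016,0,0.026],0.2],[[0,0,0],[0.0016,0,0.032],0.2],[[0,0,0],[0.0016,0,0.037],0.2],[[0,0,0],[0.0016,0,0.037],0.2],[[0,0,0],[0.0016,0,0.037],0.2]]'; python3 m.py 0.571 0.063 0.093 -60
```

```text
clock: 12.6
tool_pos: [0.5751, 0.0653, 0.1137]
eef_rot: [0.867, -0.499, 0.002, -0.005]
contact_force: [2.4, 3.8, 7.1]
opening: 0.368
t 12.6 pos [0.5751 0.0653 0.1137] turn [-0.01   0.     0.003] shift [-0.      0.0049  0.0206] F [2.4 3.8 7.1] op 0.368 q [-0.07  0.82 -0.21  1.82  0.3   0.52 -1.52]
```

```bash
python3 - <<'E'
from h import *
from plant import r
import pickle
s=r.get_state();d=r.snapshot("wrist");pickle.dump((s,d),open("pics/w8.pkl","wb"))
cv2.imwrite("pics/w8.png",cv2.resize(d["image"][130:380,120:400,::-1],None,fx=2.4,fy=2.4,interpolation=cv2.INTER_CUBIC))
c=ext(d,s);p=np.array(s["tool_pos"]);print("tcp+13.8mm",proj(c,p+[0,0,.0138]),"tube0",proj(c,[.571,.063,.072]))
E
```

```text
tcp+13.8mm [256.12342241 276.965668  ] tube0 [256.34756365 232.10785309]
```

View pics/w8.png

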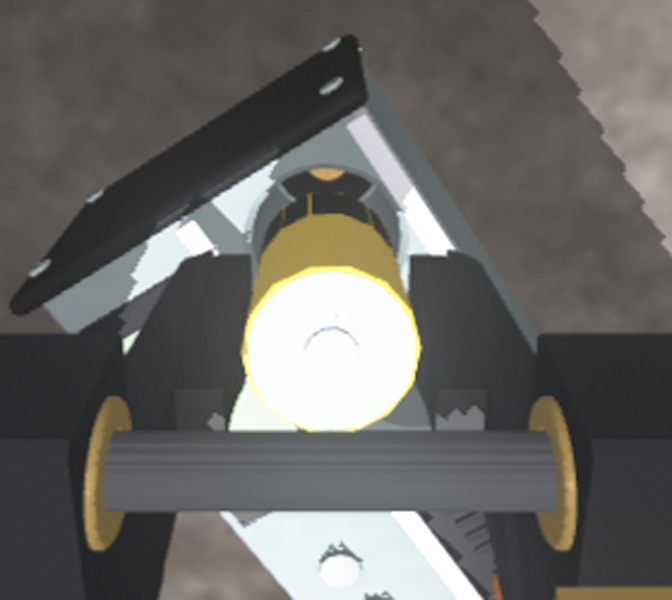

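The cell caught on the near rim of the tube. Its foot swung about 5 mm toward tool +y (roughly 0.1 rad in the grip), and the tube's true centre is about 2 mm further toward tool −y. I'll lift it clear and measure the tilt.

```bash
python3 -m pendant '[[[0,0,0],[0,-0.003,-0.01],0.2],[[0,0,0],[0,-0.003,-0.025],0.2],[[0,0,0],[0,-0.003,-0.035],0.2],[[0,0,0],[0,-0.003,-0.035],0.2],[[0,0,0],[0,-0.003,-0.035],0.2],[[0,0,0],[0,-0.003,-0.035],0.2]]'; python3 - <<'E'
from h import *
from plant import r
import pickle
s=r.get_state();d=r.snapshot("wrist");pickle.dump((s,d),open("pics/w9.pkl","wb"))
cv2.imwrite("pics/w9.png",cv2.resize(d["image"][130:380,120:400,::-1],None,fx=2.4,fy=2.4,interpolation=cv2.INTER_CUBIC))
c=ext(d,s);T=Ro.from_quat(s["eef_rot"]);p=np.array(s["tool_pos"])
full=lambda X:(np.array(proj(c,X))-[120,130])*2.4
print(np.round(s["tool_pos"],4),"tube0 crop",full([.571,.063,.072]),full([.571+.0192*.866,.063+.0192*.5,.072]))
for th in (0,.05,.1,.15):
    Q=Ro.from_rotvec([-th,0,0]);g=np.array([0,0,-.011])
    f=lambda v:full(p+T.apply(g+Q.apply(v)))
    print(th,"top",f([0,0,-.003]).round(),"foot far edge",f([0,-.0165,.058]).round(),"foot c",f([0,0,.058]).round())
E
```

```text
clock: 13.25
tool_pos: [0.5733, 0.0627, 0.1463]
eef_rot: [0.866, -0.5, -0.0, 0.001]
contact_force: [0.2, 0.1, -1.2]
opening: 0.366
[0.5733 0.0627 0.1463] tube0 crop [322.80600412 184.54063453] [322.6044036  121.11254055]
0 top [327. 354.] foot far edge [327. 157.] foot c [327. 218.]
0.05 top [327. 353.] foot far edge [327. 167.] foot c [327. 228.]
0.1 top [327. 353.] foot far edge [327. 177.] foot c [327. 239.]
0.15 top [327. 352.] foot far edge [327. 187.] foot c [327. 249.]
```

View pics/w9.png

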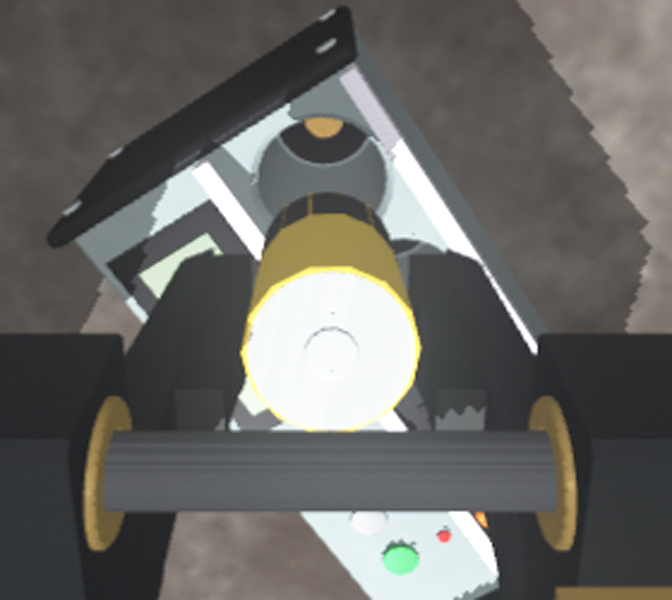

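The foot's far edge is at crop y≈194, against about 157–160 for an upright cell, so it leans 0.17–0.18 rad toward +y. I'll tilt the tool about its x to bring the cell upright, grip harder, and check against the tube rim from low down.

```bash
python3 -m pendant '[[[0.09,0,0],[0,0,0],0.2],[[0.18,0,0],[-0.001,0,0],0.2],[[0.18,0,0],[-0.0015,0,0.01],0.2],[[0.18,0,0],[-0.0015,0,0.018],0.2],[[0.18,0,0],[-0.0015,0,0.018],0.2],[[0.18,0,0],[-0.0015,0,0.018],0.2],[[0.18,0,0],[-0.0015,0,0.018],0.2]]' 40; python3 - <<'E'
from h import *
from plant import r
import pickle
s=r.get_state();d=r.snapshot("wrist");pickle.dump((s,d),open("pics/w10.pkl","wb"))
cv2.imwrite("pics/w10.png",cv2.resize(d["image"][130:380,120:400,::-1],None,fx=2.4,fy=2.4,interpolation=cv2.INTER_CUBIC))
c=ext(d,s);p=np.array(s["tool_pos"]);full=lambda X:(np.array(proj(c,X))-[120,130])*2.4
print(np.round(p,4))
f=np.array([.571,.063]);n=np.array([.866,.5])
print("tube0 c, far r19, far r21",full([*f,.072]),full([*(f+n*.019),.072]),full([*(f+n*.021),.072]))
zf=p[2]-.0472;print("ideal foot z",zf,"c",full([*f,zf]),"far",full([*(f+n*.0165),zf]),"top c",full([*f,zf+.061]))
E
```

```text
clock: 14.0
tool_pos: [0.5738, 0.0649, 0.1289]
eef_rot: [0.863, -0.497, 0.045, -0.078]
contact_force: [-0.6, -0.3, 0.1]
opening: 0.366
[0.5738 0.0649 0.1289]
tube0 c, far r19, far r21 [328.21630008 250.83157794] [328.2301269  182.02598426] [328.23160269 174.68213379]
ideal foot z 0.08170313451428246 c [328.18045561 261.25742464] far [328.1926039  198.87953172] top c [327.84511586 358.79551997]
```

View pics/w10.png

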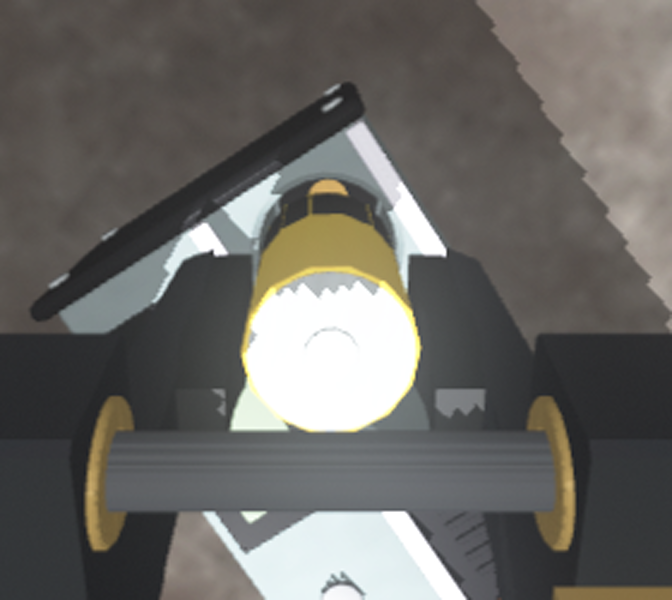

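The foot's far edge is at crop y≈194, against an ideal 199, and the top is at 350 against 359. The cell is upright and needs about 1.4 mm toward +y.

```bash
python3 -m pendant '[[[0,0,0],[0,0.0014,0],0.2],[[0,0,0],[0,0.0014,0],0.2],[[0,0,0],[0,0.0024,0.0056],0.2],[[0,0,0],[0,0.0035,0.0115],0.2],[[0,0,0],[0,0.0046,0.0175],0.2],[[0,0,0],[0,0.0046,0.0175],0.2],[[0,0,0],[0,0.0046,0.0175],0.2]]'; python3 m.py 0.5725 0.0642 0.093 -60
```

```text
clock: 14.75
tool_pos: [0.5717, 0.0637, 0.1105]
eef_rot: [0.863, -0.497, 0.045, -0.078]
contact_force: [0.4, -0.4, -1.5]
opening: 0.363
t 14.75 pos [0.5717 0.0637 0.1105] turn [-0.179  0.     0.001] shift [-0.0001  0.0022  0.0174] F [ 0.4 -0.4 -1.5] op 0.363 q [-0.04  0.79 -0.19  1.98  0.33  0.22 -1.52]
```

```bash
python3 -m pendant '[[[0,0,0],[0,0.001,0.0055],0.2],[[0,0,0],[0,0.0021,0.0115],0.2],[[0,0,0],[0,0.0031,0.0172],0.2],[[0,0,0],[0,0.0031,0.0172],0.2],[[0,0,0],[0,0.0031,0.0172],0.2]]'; python3 m.py 0.5725 0.0642 0.093 -60
```

```text
clock: 15.25
tool_pos: [0.5718, 0.0637, 0.0931]
eef_rot: [0.863, -0.497, 0.045, -0.078]
contact_force: [-0.6, 0.0, -0.8]
opening: 0.368
t 15.25 pos [0.5718 0.0637 0.0931] turn [-0.18   0.     0.001] shift [-0.0001 -0.0008  0.0003] F [-0.6  0.  -0.8] op 0.368 q [-0.05  0.82 -0.17  1.99  0.33  0.18 -1.53]
```

```bash
python3 -m pendant '[[[0,0,0],[0,0,0],0.7],[[0,0,0],[0,0,0],0.7],[[0,0,0],[0,0,0],0.7],[[0,0,0],[0,-0.005,-0.03],0.7],[[-0.09,0,0],[0,-0.012,-0.07],0.7],[[-0.18,0,0],[0,-0.02,-0.11],0.7],[[-0.18,0,0],[0,-0.02,-0.11],0.7],[[-0.18,0,0],[0,-0.02,-0.11],0.7],[[-0.18,0,0],[0,-0.02,-0.11],0.7]]'; python3 - <<'E'
from h import *
from plant import r
import pickle
s=r.get_state();d=r.snapshot("wrist");pickle.dump((s,d),open("pics/w11.pkl","wb"))
c=ext(d,s)
f=[.571,.063]
print(np.round(s["tool_pos"],4),"top@.069",proj(c,[*f,.069]),"tube1",proj(c,[.5505,.0233,.072]),"Y",blobs(d["image"],(20,110,90),(35,255,255),20)[0])
a=proj(c,[*f,.069]).astype(int);print(d["image"][a[1]-24:a[1]+25:4,a[0]].tolist(),d["image"][a[1],a[0]-28:a[0]+29:4].tolist())
cv2.imwrite("pics/w11.png",cv2.resize(d["image"][100:300,150:400,::-1],None,fx=2.4,fy=2.4))
E
python3 m.py 0.515 0.2945 0.125 -60
```

```text
clock: 16.15
tool_pos: [0.5712, 0.0632, 0.2046]
eef_rot: [0.866, -0.5, -0.0, 0.0]
contact_force: [-0.6, 0.1, 0.7]
opening: 0.7
[0.5712 0.0632 0.2046] top@.069 [256.69916616 179.27904828] tube1 [283.57978226 220.30986667] Y [([491, 0, 11, 13, 101], [495.8, 5.8]), ([481, 25, 11, 15, 104], [485.8, 32.2]), ([0, 78, 33, 39, 1029], [14.4, 96.9]), ([240, 159, 35, 12, 56], [254.1, 162.5]), ([118, 265, 18, 22, 122], [125.7, 276.8]), ([310, 288, 15, 10, 72], [317.3, 292.8]), ([91, 295, 30, 64, 854], [102.3, 328.1]), ([394, 295, 30, 65, 855], [412.0, 327.9]), ([410, 375, 102, 9, 792], [463.3, 379.0])]
[[226, 238, 239], [254, 249, 132], [253, 254, 254], [254, 254, 254], [246, 249, 250], [254, 254, 254], [254, 254, 254], [254, 255, 255], [254, 254, 254], [253, 254, 254], [123, 130, 130], [134, 142, 144], [230, 241, 242]] [[140, 152, 152], [136, 145, 147], [107, 114, 114], [255, 255, 245], [253, 254, 254], [254, 254, 254], [248, 250, 251], [254, 254, 254], [254, 254, 254], [253, 254, 254], [254, 254, 254], [254, 254, 255], [112, 117, 116], [215, 227, 228], [238, 244, 246]]
t 16.2 pos [0.5708 0.063  0.2041] turn [0.002 0.    0.001] shift [-0.2283 -0.0679  0.0791] F [-0.4 -0.2  0.4] op 0.697 q [-0.03  0.68 -0.27  1.76  0.26  0.73 -1.48]
```

Cell A is seated: its bright top disc is centred on tube0 at the expected seated height. Next is cell B.

```bash
python3 -m pendant '[[[0,0,0],[-0.045,-0.013,0],0.6],[[0,0,0],[-0.09,-0.027,0],0.6],[[0,0,0],[-0.135,-0.04,0.01],0.6],[[0,0,0],[-0.18,-0.054,0.03],0.6],[[0,0,0],[-0.215,-0.064,0.06],0.6],[[0,0,0],[-0.2283,-0.068,0.079],0.6],[[0,0,0],[-0.2283,-0.068,0.079],0.6],[[0,0,0],[-0.2283,-0.068,0.079],0.6],[[0,0,0],[-0.2283,-0.068,0.079],0.6]]'; python3 m.py 0.515 0.2945 0.045 -60
python3 - <<'E'
from h import *
from plant import r
import pickle
s=r.get_state();d=r.snapshot("wrist");c=ext(d,s)
hsv=cv2.cvtColor(d["image"],cv2.COLOR_RGB2HSV);m=cv2.inRange(hsv,(0,0,215),(180,60,255));a=proj(c,[.515,.2945,.061]);print(a)
m&=cv2.circle(np.zeros_like(m),tuple(int(v) for v in a),34,255,-1);m=cv2.morphologyEx(m,cv2.MORPH_OPEN,np.ones((3,3)))
n,l,st,ce=cv2.connectedComponentsWithStats(m);i=1+np.argmax(st[1:,4]);k=cv2.findContours((l==i).astype(np.uint8),0,2)[0][0]
e=cv2.fitEllipse(cv2.convexHull(k));print(st[i],e,onplane(c,e[0],.061))
E
```

```text
clock: 17.1
tool_pos: [0.5176, 0.293, 0.1268]
eef_rot: [0.866, -0.501, 0.001, 0.0]
contact_force: [0.4, -0.7, 1.1]
opening: 0.599
t 17.1 pos [0.5176 0.293  0.1268] turn [-0.    -0.002 -0.002] shift [-0.0027  0.0016  0.0818] F [ 0.4 -0.7  1.1] op 0.599 q [-0.48  0.81 -0.2   1.76  0.26  0.59 -1.88]
[252.44735399 211.3417973 ]
[ 230  189   46   43 1570] ((252.65834045410156, 210.01519775390625), (42.972328186035156, 46.0502815246582), 89.13343811035156) [0.5159029  0.29484967 0.061     ]
```

```bash
python3 -m pendant '[[[0,0,0],[-0.0024,0.001,0.03],0.6],[[0,0,0],[-0.0024,0.001,0.055],0.6],[[0,0,0],[-0.0024,0.001,0.081],0.6],[[0,0,0],[-0.0024,0.001,0.081],0.6],[[0,0,0],[-0.0024,0.001,0.081],0.6],[[0,0,0],[-0.0024,0.001,0.081],0.6]]' 40; python3 m.py 0.5157 0.2947 0.045 -60
```

```text
clock: 17.75
tool_pos: [0.5157, 0.297, 0.047]
eef_rot: [0.866, -0.5, 0.001, -0.001]
contact_force: [0.0, -0.6, 0.0]
opening: 0.597
t 17.75 pos [0.5157 0.297  0.047 ] turn [-0.003 -0.     0.   ] shift [0.002  0.0011 0.002 ] F [ 0.  -0.6  0. ] op 0.597 q [-0.51  0.94 -0.15  1.79  0.29  0.44 -1.92]
```

```bash
python3 -m pendant '[[[0,0,0],[0.002,0.0012,0.001],0.6],[[0,0,0],[0.002,0.0012,0.001],0.6],[[0,0,0],[0.002,0.0012,0.001],0.3],[[0,0,0],[0.002,0.0012,0.001],0.2],[[0,0,0],[0.002,0.0012,0.001],0.2],[[0,0,0],[0.002,0.0012,0.001],0.2],[[0,0,0],[0.002,0.0012,0.001],0.2],[[0,0,0],[0.002,0.0012,0.001],0.2],[[0,0,0],[0.002,0.0012,0.001],0.2]]'; python3 -m pendant '[[[0,0,0],[0,0,-0.03],0.2],[[0,0,0],[0,0,-0.07],0.2],[[0,0,0],[0,0,-0.105],0.2],[[0,0,0],[0,0,-0.105],0.2],[[0,0,0],[0,0,-0.105],0.2]]'; python3 m.py 0.5505 0.0233 0.14 -60
```

```text
clock: 18.65
tool_pos: [0.5144, 0.2946, 0.0443]
eef_rot: [0.866, -0.499, 0.0, -0.0]
contact_force: [0.4, -1.8, 2.3]
opening: 0.362
clock: 19.15
tool_pos: [0.5143, 0.2943, 0.1493]
eef_rot: [0.866, -0.5, 0.0, -0.0]
contact_force: [-0.2, 0.8, -1.7]
opening: 0.362
t 19.15 pos [0.5143 0.2943 0.1493] turn [-0.    -0.     0.001] shift [0.2527 0.1044 0.0093] F [-0.2  0.8 -1.7] op 0.362 q [-0.48  0.78 -0.21  1.75  0.25  0.64 -1.88]
```

```bash
python3 -m pendant '[[[0,0,0],[0.04,0.016,0],0.2],[[0,0,0],[0.08,0.032,0],0.2],[[0,0,0],[0.12,0.048,0],0.2],[[0,0,0],[0.16,0.065,0],0.2],[[0,0,0],[0.2,0.082,0],0.2],[[0,0,0],[0.235,0.097,0],0.2],[[0,0,0],[0.2527,0.1044,0.01],0.2],[[0,0,0],[0.2527,0.1044,0.022],0.2],[[0,0,0],[0.2527,0.1044,0.022],0.2],[[0,0,0],[0.2527,0.1044,0.022],0.2]]'; python3 -m pendant '[[[0,0,0],[0,0,0],0.2],[[0,0,0],[0,0,0],0.2]]'; python3 - <<'E'
from h import *
from plant import r
import pickle
s=r.get_state();d=r.snapshot("wrist");pickle.dump((s,d),open("pics/w12.pkl","wb"))
cv2.imwrite("pics/w12.png",cv2.resize(d["image"][130:380,120:400,::-1],None,fx=2.4,fy=2.4,interpolation=cv2.INTER_CUBIC))
c=ext(d,s);p=np.array(s["tool_pos"]);full=lambda X:(np.array(proj(c,X))-[120,130])*2.4
print(np.round(p,4))
f=np.array([.5505,.0233]);n=np.array([.866,.5])
print("tube1 c, far r19, far r21",full([*f,.072]),full([*(f+n*.019),.072]),full([*(f+n*.021),.072]))
zf=p[2]-.0443;print("ideal foot z",zf,"c",full([*f,zf]),"far",full([*(f+n*.0165),zf]),"top c",full([*f,zf+.061]))
E
python3 m.py 0.5505 0.0233 0.13 -60
```

```text
clock: 20.15
tool_pos: [0.5496, 0.0258, 0.1262]
eef_rot: [0.867, -0.498, -0.001, 0.0]
contact_force: [-0.0, 0.9, -1.1]
opening: 0.36
clock: 20.35
tool_pos: [0.5507, 0.025, 0.1275]
eef_rot: [0.867, -0.498, 0.0, -0.0]
contact_force: [-0.7, 0.0, -1.6]
opening: 0.362
[0.5507 0.025  0.1275]
tube1 c, far r19, far r21 [332.86729326 208.2360849 ] [333.12981262 140.57468683] [333.15834566 133.22061865]
ideal foot z 0.08318647991138295 c [333.05792313 225.74153088] far [333.30257125 164.4713238 ] top c [334.6021893  367.55072349]
t 20.4 pos [0.5507 0.0247 0.1276] turn [-0.001 -0.     0.003] shift [ 0.0011  0.0009 -0.0024] F [ 0.1 -0.1 -1.1] op 0.362 q [ 0.02  0.77 -0.25  1.89  0.35  0.52 -1.51]
```

View pics/w12.png

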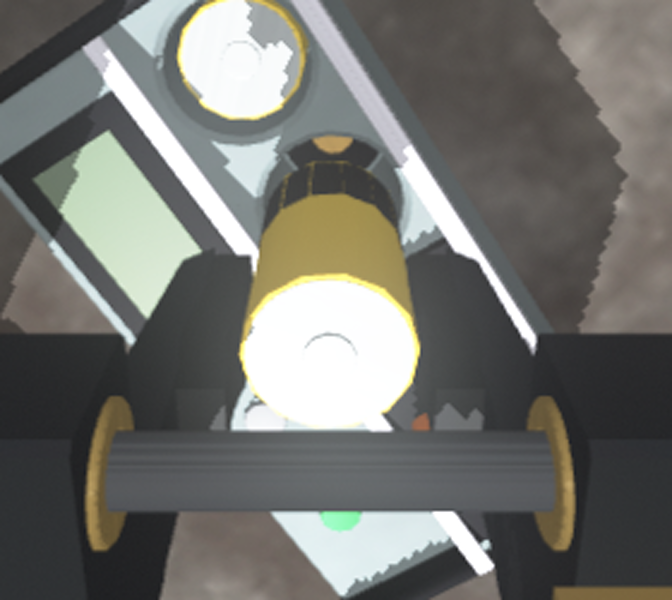

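Cell A stands flush and centred in tube0. Cell B's foot far edge is at crop y≈161 against an ideal 164, and its top is at 352 against 367. It leans slightly (0.035 rad) and needs about +1.1 mm in x and +2.8 mm in y along with the tilt.

```bash
python3 -m pendant '[[[0.035,0,0],[0.0011,0.0028,0],0.2],[[0.035,0,0],[0.0011,0.0028,0],0.2],[[0.035,0,0],[0.0011,0.0028,0.006],0.2],[[0.035,0,0],[0.0011,0.0028,0.012],0.2],[[0.035,0,0],[0.0011,0.0028,0.018],0.2],[[0.035,0,0],[0.0011,0.0028,0.018],0.2],[[0.035,0,0],[0.0011,0.0028,0.018],0.2]]'; python3 m.py 0.5486 0.0223 0.0925 -60
```

```text
clock: 21.1
tool_pos: [0.5486, 0.0213, 0.1088]
eef_rot: [0.866, -0.499, 0.008, -0.015]
contact_force: [0.9, 0.3, -1.2]
opening: 0.361
t 21.1 pos [0.5486 0.0213 0.1088] turn [-0.034  0.     0.001] shift [-0.0008  0.0001  0.0164] F [ 0.9  0.3 -1.2] op 0.361 q [ 0.02  0.8  -0.23  1.94  0.37  0.42 -1.52]
```

```bash
python3 -m pendant '[[[0,0,0],[0,0.0002,0.006],0.2],[[0,0,0],[0,0.0004,0.012],0.2],[[0,0,0],[0,0.0006,0.0165],0.2],[[0,0,0],[0,0.0006,0.0165],0.2],[[0,0,0],[0,0.0006,0.0165],0.2]]'; python3 m.py 0.5486 0.0223 0.0925 -60
```

```text
clock: 21.6
tool_pos: [0.5486, 0.0212, 0.0925]
eef_rot: [0.866, -0.499, 0.009, -0.015]
contact_force: [-0.1, 0.7, -1.2]
opening: 0.369
t 21.6 pos [0.5486 0.0212 0.0925] turn [-0.035  0.     0.001] shift [-0.0009 -0.0006  0.    ] F [-0.1  0.7 -1.2] op 0.369 q [ 0.01  0.82 -0.21  1.94  0.38  0.38 -1.53]
```

```bash
python3 -m pendant '[[[0,0,0],[0,0,0],0.6],[[0,0,0],[0,0,0],0.6],[[0,0,0],[0,0,0],0.6],[[0,0,0],[0,0,-0.03],0.6],[[-0.035,0,0],[0,0,-0.07],0.5],[[-0.035,0,0],[0,0,-0.11],0.3],[[-0.035,0,0],[0,0,-0.12],0.3],[[-0.035,0,0],[0,0,-0.12],0.3],[[-0.035,0,0],[0,0,-0.12],0.3]]'; python3 - <<'E'
from h import *
from plant import r
import pickle
s=r.get_state();d=r.snapshot("wrist");pickle.dump((s,d),open("pics/w13.pkl","wb"))
c=ext(d,s)
cv2.imwrite("pics/w13.png",cv2.resize(d["image"][100:300,150:400,::-1],None,fx=2.4,fy=2.4,interpolation=cv2.INTER_CUBIC))
hsv=cv2.cvtColor(d["image"],cv2.COLOR_RGB2HSV)
for f in ([.571,.063],[.5505,.0233]):
    a=proj(c,[*f,.069]);m=cv2.inRange(hsv,(0,0,160),(180,60,255));m&=cv2.circle(np.zeros_like(m),tuple(int(v) for v in a),20,255,-1);m=cv2.morphologyEx(m,cv2.MORPH_OPEN,np.ones((3,3)))
    n,l,st,ce=cv2.connectedComponentsWithStats(m);i=1+np.argmax(st[1:,4]);print(a.round(1),st[i],onplane(c,ce[i],.069).round(4))
E
python3 m.py 0.502 -0.073 0.20 -117.2;python3 m.py 0.502 -0.073 0.092 -117.2
```

```text
clock: 22.5
tool_pos: [0.5442, 0.0187, 0.2117]
eef_rot: [0.866, -0.5, -0.001, 0.001]
contact_force: [0.2, 0.1, -0.4]
opening: 0.304
[227.2 125.2] [ 210  106   36   35 1021] [0.573  0.0637 0.069 ]
[255.7 168.1] [240 150  34  33 912] [0.5526 0.0237 0.069 ]
t 22.55 pos [0.544  0.0187 0.2112] turn [ 0.003 -0.001  0.999] shift [0.0584 0.0822 0.0114] F [-0.3  0.3  0.3] op 0.3 q [ 0.07  0.64 -0.32  1.84  0.29  0.7  -1.45]
t 22.55 pos [0.544  0.0187 0.2112] turn [ 0.003 -0.001  0.999] shift [0.0585 0.0819 0.1194] F [-0.3  0.3  0.3] op 0.3 q [ 0.07  0.64 -0.32  1.84  0.29  0.7  -1.45]
```

View pics/w13.png

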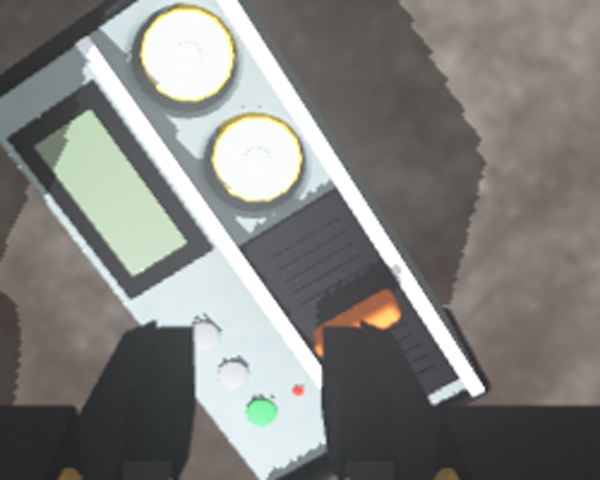

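Both cells sit flush in their tubes, at crop (187,55) and (255,158). Now I'll shut the cover, pushing the rib from its +x side.

```bash
python3 -m pendant '[[[0,0,0.15],[0.02,0.02,0],0],[[0,0,0.3],[0.04,0.04,0],0],[[0,0,0.45],[0.06,0.07,0],0],[[0,0,0.6],[0.061,0.088,0],0],[[0,0,0.75],[0.061,0.088,0.01],0],[[0,0,0.9],[0.061,0.088,0.03],0],[[0,0,0.999],[0.061,0.088,0.05],0],[[0,0,0.999],[0.061,0.088,0.06],0],[[0,0,0.999],[0.061,0.088,0.06],0],[[0,0,0.999],[0.061,0.088,0.06],0]]'; python3 m.py 0.498 -0.0785 0.092 -117.2
```

```text
clock: 23.55
tool_pos: [0.4993, -0.0778, 0.1523]
eef_rot: [-0.522, 0.853, 0.0, -0.0]
contact_force: [-0.9, 0.3, 0.4]
opening: 0.009
t 23.55 pos [ 0.4993 -0.0778  0.1523] turn [ 0.001 -0.     0.002] shift [0.0012 0.0008 0.0603] F [-0.9  0.3  0.4] op 0.009 q [ 0.08  0.69 -0.03  2.02  0.05  0.44 -2.03]
```

```bash
python3 -m pendant '[[[0,0,0],[0.001,0.001,0.02],0],[[0,0,0],[0.001,0.001,0.04],0],[[0,0,0],[0.001,0.001,0.055],0],[[0,0,0],[0.001,0.001,0.06],0],[[0,0,0],[0.001,0.001,0.06],0],[[0,0,0],[0.001,0.001,0.06],0]]'; python3 -m pendant '[[[0,0,0],[-0.01,0,0],0],[[0,0,0],[-0.02,0,0],0],[[0,0,0],[-0.03,0,0],0],[[0,0,0],[-0.04,0,0],0],[[0,0,0],[-0.05,0,0],0],[[0,0,0],[-0.06,0,0],0],[[0,0,0],[-0.07,0,0],0],[[0,0,0],[-0.08,0,0],0],[[0,0,0],[-0.09,0,0],0],[[0,0,0],[-0.1,0,0],0]]'
```

```text
clock: 24.15
tool_pos: [0.4987, -0.0784, 0.0934]
eef_rot: [-0.521, 0.853, -0.0, 0.001]
contact_force: [0.3, 0.0, -0.1]
opening: 0.002
clock: 25.15
tool_pos: [0.5439, 0.0115, 0.0926]
eef_rot: [-0.521, 0.853, 0.0, -0.0]
contact_force: [-1.7, -2.7, 2.9]
opening: 0.005
```

```bash
python3 -m pendant '[[[0,0,0],[-0.005,0,0],0],[[0,0,0],[-0.009,0,0],0],[[0,0,0],[-0.012,0,0],0],[[0,0,0],[-0.012,0,0],0]]'; python3 -m pendant '[[[0,0,0],[-0.003,0,0],0],[[0,0,0],[-0.006,0,0],0],[[0,0,0],[-0.006,0,0],0]]'; python3 -m pendant '[[[0,0,0],[-0.003,0,0],0],[[0,0,0],[-0.006,0,0],0],[[0,0,0],[-0.006,0,0],0]]'
```

```text
clock: 25.55
tool_pos: [0.5493, 0.022, 0.0925]
eef_rot: [-0.521, 0.853, 0.0, 0.0]
contact_force: [0.2, -0.5, -0.6]
opening: 0.007
clock: 25.85
tool_pos: [0.552, 0.0271, 0.0925]
eef_rot: [-0.521, 0.853, 0.0, 0.0]
contact_force: [-0.6, -0.4, -0.2]
opening: 0.005
clock: 26.15
tool_pos: [0.5528, 0.0287, 0.0925]
eef_rot: [-0.52, 0.854, -0.001, -0.003]
contact_force: [-4.2, -6.6, 3.6]
opening: -0.001
```

```bash
python3 -m pendant '[[[0,0,0],[-0.003,0,0],0],[[0,0,0],[-0.006,0,0],0],[[0,0,0],[-0.006,0,0],0]]'; python3 -m pendant '[[[0,0,0],[0.03,0,0],0],[[0,0,0],[0.035,0,-0.02],0],[[0,0,0],[0.035,0,-0.06],0],[[0,0,0],[0.035,0,-0.1],0],[[0,0,0],[0.035,0,-0.14],0],[[0,0,0],[0.035,0,-0.15],0],[[0,0,0],[0.035,0,-0.15],0],[[0,0,0],[0.035,0,-0.15],0]]'; python3 - <<'E'
from h import *
from plant import r
s=r.get_state();d=r.snapshot("wrist");c=ext(d,s)
u=np.array([-.457,-.889]);f=np.array([.5608,.0432])
for st,ce in blobs(d["image"],(5,130,90),(22,255,255),60)[0]:
    if ce[1]<250: X=onplane(c,ce,.087);print("wrist rib",ce,X.round(4),"opening est mm",1e3*(X[:2]-f)@u)
d2=r.snapshot("scene")
print("scene rib",[b[1] for b in blobs(d2["image"],(5,130,90),(17,255,255),20)[0]],"predicted shut",proj(ext(d2),[*f,.087]),"4mm open",proj(ext(d2),[*(f+.004*u),.087]))
# bystanders: change in scene view
a=np.load("pics/scene0.npz")["image"]
for n,lo,hi in(("green",(65,100,60),(85,255,255)),("yellow",(22,120,120),(35,255,255)),("blue",(100,120,60),(125,255,255))):
    print(n,[b[1] for b in blobs(a,lo,hi,60)[0]],[b[1] for b in blobs(d2["image"],lo,hi,60)[0]])
E
```

```text
clock: 26.45
tool_pos: [0.5528, 0.029, 0.0925]
eef_rot: [-0.518, 0.855, -0.002, -0.007]
contact_force: [-9.0, -16.3, 8.2]
opening: 0.005
clock: 27.25
tool_pos: [0.5409, 0.0066, 0.2416]
eef_rot: [-0.521, 0.853, 0.0, -0.001]
contact_force: [0.7, 0.5, -0.1]
opening: 0.008
wrist rib [210.8, 170.4] [0.563 0.043 0.087] opening est mm -0.7863065830679629
scene rib [[303.0, 216.8]] predicted shut [303.62670916 215.6490844 ] 4mm open [304.64756345 217.01225349]
green [[184.2, 164.8], [198.5, 164.5], [388.7, 196.2]] [[184.2, 165.0], [198.5, 164.7], [393.8, 198.9]]
yellow [[360.5, 118.6], [310.0, 159.7], [252.1, 167.8], [200.1, 196.0], [221.7, 285.0]] [[307.1, 159.5], [221.7, 285.0]]
blue [[387.2, 30.2], [422.9, 29.4], [477.8, 17.1], [166.8, 326.8]] [[394.1, 29.7], [422.9, 29.4], [477.8, 17.1], [181.2, 342.0]]
```

```bash
python3 -c "
from plant import r
print(r.finish_job())"
```

```text
the job is handed in; nothing more can be done
None
```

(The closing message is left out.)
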